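# Gauge a vial cap, then lift the vial carrier and hold it level

### The job

Check a cap in the vial carrier with the swing-arm cap gauge: take the gauge's round black knob, swing the arm in against its stop over the vial, press the knob fully down to its stop so that the sprung foot sits on the cap and is pushed in, keep it there for a second, then let the knob rise and swing the arm well aside again. Then take the carrier by its black handle, lift it straight up off its two locating pins until it hangs about 10 cm above the gauge base, and finish while still holding it there, steady and level over the base, with all four vials upright in their pockets so that their fill levels can be read. Do not tip the carrier on the way and leave the timer and the beaker where they stand.

Things in the scene. Friction and masses are not known exactly. Their poses are not given: they have to be found in the camera images.
- gauge_base: fixed grey base plate, 14 mm thick, x -65 to 65, y -154 to 60 mm. Origin: at its underside on the bench, below the centre of the carrier's place; z up, x away from the robot (turned by up to 0.3 rad). Two upright steel pins, 8 mm thick, 10 mm high, at x = -41 and +41, y = 0 mm. A steel column (20 mm thick, top 168 mm above the bench) at x = 0, y = -115 mm.
- gauge_pivot (a point): point on the column's axis, 146 mm above the bench: the vertical hinge axis of the white gauge arm.
- gauge_arm (a joint): angle of the white gauge arm (rad): 0 = at its stop, foot over the vial in the pocket at x = -24, y = -24 mm (toward robot and column); grows counter-clockwise from above, toward the robot, away from the carrier, to 1.6; starts at 0.7 to 1.1. At q the arm points 1.828 + q rad from the base plate's x axis. Stays where left (0.1 N m). Arm 137 to 157 mm above the bench; readout box beside it.
- knob_center (a point): middle of the round black knob on top of the gauge's quill, 22 mm thick, 24 mm high, upright axis, 94 mm from the column's axis. With the knob up it lies 196 mm above the bench (knob from 184 to 208 mm; top of the arm below it at 157 mm). Moves with arm and quill.
- gauge_knob (a joint): how far the knob and quill are pressed straight down (m): 0 = up, 0.018 = on the lower stop. A return spring (about 2.4 N at the top, 3.7 N at the stop, besides the push of the foot) raises it when it is let go.
- gauge_foot (a joint): how far the sprung foot at the quill's lower end is pushed up into the quill (m), 0 = free, at most 0.010; it reads the cap height once the knob is on its stop (about 0.006 for a vial standing in its pocket). Spring 300 N/m, about 2.5 N at 6 mm.
- foot_tip (a point): centre of the round steel foot's flat underside, 13 mm across; with the knob up and the foot free 94 mm above the bench, 12 mm above the caps.
- carrier: loose aluminium vial carrier, two 96 x 96 mm plates (6 mm floor plate, 4 mm pocket plate at 28 to 32 mm), about 0.4 kg with vials. Origin: centre of its underside, 14 mm above the bench when on the gauge base with its two 11 mm holes over the pins. Pockets at x, y = +-24 mm; a 10 mm steel post in the middle carries the handle.
- carrier_handle (a point): middle of the carrier's black handle block, 104 mm above the carrier's underside: 14 mm thick along the carrier's x, 34 mm along its y, 28 mm high (90 to 118 mm above the underside). The caps are 68 mm above the underside, so fingers that grip the handle along x stay above them.
- sample_1: loose capped sample vial, yellowish with black cap, 27 mm across, 62 mm high, in one of the four pockets (they are swapped at random). Origin: centre of its underside, 6 mm above the carrier's underside when seated; z up.
- sample_2: the same, brown with white cap.
- sample_3: the same, white with black cap.
- sample_4: the same, green with black cap.
- timer: bystander: loose white lab timer, 62 x 62 x 16 mm, left of the gauge. Origin: centre of its underside.
- beaker: bystander: loose clear beaker, 67 mm across, 80 mm high, behind the gauge. Origin: centre of its underside.

How it is judged:
By the outcome, as a careful person would: the job done as asked, in the order asked, and still so for the second after the job is handed in, while the arm keeps its last pose, push and grip.
It also fails if it takes over 51 s, if anything falls off the work surface, if the arm or the gripper's body presses on something with over 40 N, if the wrist force passes 120 N, or if a joint passes its speed limit or range.

### The arm

A 6-joint arm with a two-finger parallel gripper is mounted at the origin on a cart in front of the work surface, level with it; the furniture and walls round the work are solid. World frame = base frame: x ahead of the robot, y to its left, z up, the work surface at z = 0. Lengths are in mm, angles in rad, forces in N, time in s.
With the tool pointing down it reaches from about 300 to 850 mm from the base axis. Payload 4.2 kg.
Tool frame: the origin (TCP) lies between the finger pads; the fingertips stand 19 mm ahead of it and the grasp point (between the pads) is the TCP; z points along the fingers, y is the line along which they close (so a half turn about z gives the same grasp; the last joint's range is limited). The gripper opens to 91 mm and grips with 3 to 60 N. Pads are 32 mm wide; open, the fingers measure 118 mm over their backs; the gripper's body (76 mm by 178 mm) begins 60 mm behind the grasp point.
Start: joints at [-1.353, 0.32, 1.565, -0, 1.257, -0.02], TCP at [135.452, -558.833, 232.976] pointing down, gripper open.
Joint ranges: [-3.11, 3.11], [-0.84, 2.01], [0.21, 2.61], [-1.34, 4.49], [0.05, 2.63], [-2.56, 2.56]. Speed limits (rad/s): [2.57, 2.57, 3.14, 3.14, 3.14, 3.14].

### API

Orientations are given as a unit quaternion [w, x, y, z].
In Python, from cell import arm, viewer gives the robot as it stands (arm), with the cameras (viewer).
- The arm moves only by the tool step_hand, called as name(argument=value, ...) on one line, values as JSON. Schema: {"type":"object","properties":{"segments":{"type":"object","properties":{"deltas":{"type":"array","items":{"type":"array","items":{"type":"number"},"minItems":7,"maxItems":7},"minItems":1,"maxItems":20}},"additionalProperties":false,"required":["deltas"]},"only":{"type":"string"},"quiet":{"type":"boolean"},"lines":{"type":"string"}},"required":["segments"],"additionalProperties":false}. segments is an object whose key "deltas" holds a list of rows, 1 to 20 of them, each of 7 numbers: a rotation vector rx, ry, rz in units of 0.05 rad, then dx, dy, dz in shares of the most that a row can go, 1 being 62.5 mm, then the finger opening in mm; each row shifts and turns the commanded pose from where the row before left it, along the tool's axes as they then stand; what a row does not reach is not made up. A row lasts 1/8 s, in which the tool goes at most 62.5 mm and 0.188 rad, less where a joint would pass 70% of its speed; a pose out of reach is approached as far as the arm can. The fingers move at their own pace and stop on an object; the grip force is fixed at half the most. Time passes only in rows, so rows that do not move let the fingers close. The tool returns the time, the measured TCP pose, the force, the opening and the grip force at its end. only (a regular expression) keeps the lines of the reply that match it, lines (a string "A,B") keeps lines A to B, and quiet returns only ok. Input that does not fit is refused with a message, and nothing moves.
- arm.sense(): the state, without advancing time (a new reading comes with each control period).
- viewer.capture(name): name is "side" or "top"; returns (picture, depth): 420x560x3 uint8, blue, green, red; 420x560 float32, mm along the optical axis (not along the pixel's ray), 0 where there is no reading.
- viewer.camera_params(name): a dict with "K" (3x3 intrinsics, pixels), "extrinsics" (4x4, takes a point from camera to world coordinates). Camera axes: x right, y down, z forward; pixel columns grow to the right and rows downward; lengths in mm; the calibration is good to about 2 mm. A picture is of the moment at which its call begins. camera_params takes no time and is no camera call.
- arm.hand_in(): hands the job in; it is judged then, once.
The state is a dict: "time": time; "joint_positions": joint angles; "qd": joint speeds; "joint_efforts": joint torques, N m; "tcp_pos": TCP position; "tcp_rot": TCP orientation; "ft_force": force on the tool from outside, world axes, zero at the start; "ft_torque": the same for the moment, N m; "finger_gap": finger opening in mm; "grasp_force": force on a finger pad.
Only numpy, scipy, OpenCV 4.12 (cv2) and the standard library are available. Lean on these libraries where they do the work, as an engineer would, in place of code of your own. Each camera call takes 0.05 s, during which the arm holds its last target. There are 200 camera calls.

## Working session

There is one attempt and no reset: what is moved stays moved. The work goes in short steps, Python scripts to look and compute and a tool call to move; the robot and the scene stay as the last step left them, time stands still between calls to the robot, and variables do not carry over. Pictures are saved under pics/ and viewed, at most 10 in all, crops included, and the job is handed in when it is done.

```bash
ls; mkdir -p pics
```

Run:
```python
from cell import arm, viewer
import cv2,numpy as np
s=arm.sense(); print(s['time'],s['tcp_pos'],s['tcp_rot'],s['finger_gap'],s['ft_force'])
for n in('side','top'):
    im,d=viewer.capture(n); cv2.imwrite(f'pics/{n}0.png',im); np.save(f'{n}0.npy',d)
    p=viewer.camera_params(n); print(n,np.round(p['K'],1).tolist(),np.round(p['extrinsics'],3).tolist())
```

```text
cell.py
pics
0.0 [ 135.35877777 -558.35186845  232.14591627] [-8.50897109e-04  9.92937610e-01  1.18634613e-01 -8.87661212e-05] 91.33571883938097 [0.1709942  0.09412036 0.51854238]
side [[463.1, 0.0, 279.4], [0.0, 463.1, 215.1], [0.0, 0.0, 1.0]] [[-0.856, -0.21, 0.472, 145.708], [-0.517, 0.349, -0.782, 537.557], [-0.0, -0.913, -0.407, 480.494], [0.0, 0.0, 0.0, 1.0]]
top [[449.8, 0.0, 288.5], [0.0, 449.8, 216.0], [0.0, 0.0, 1.0]] [[0.051, -0.966, 0.254, 330.35], [-0.999, -0.05, 0.011, -116.344], [0.002, -0.254, -0.967, 1044.204], [0.0, 0.0, 0.0, 1.0]]
```

View pics/side0.png

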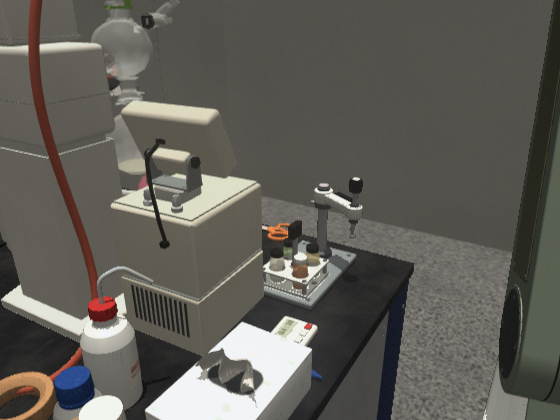

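View pics/top0.png

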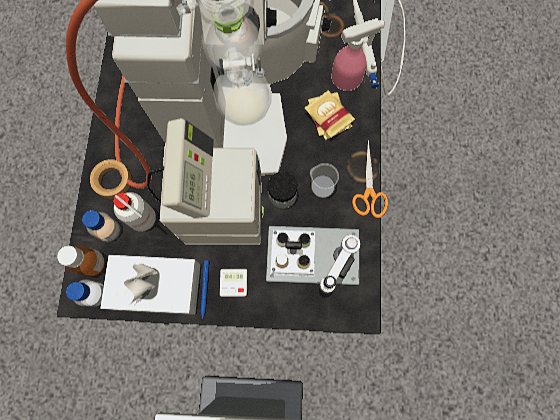

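The side view shows the knob at about (356,184), the column top at (323,188) and the handle at (294,229). In the top view the knob is at about (328,284), the column at (351,243) and the handle at (293,243). I'll enlarge both.

Run:
```python
import cv2
a=cv2.imread('pics/side0.png')[170:310,250:380]; b=cv2.imread('pics/top0.png')[220:300,258:368]
cv2.imwrite('pics/side_c.png',cv2.resize(a,None,fx=4.2,fy=4.2,interpolation=cv2.INTER_CUBIC))
cv2.imwrite('pics/top_c.png',cv2.resize(b,None,fx=7,fy=7,interpolation=cv2.INTER_CUBIC))
```

```text
(no output)
```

View pics/side_c.png

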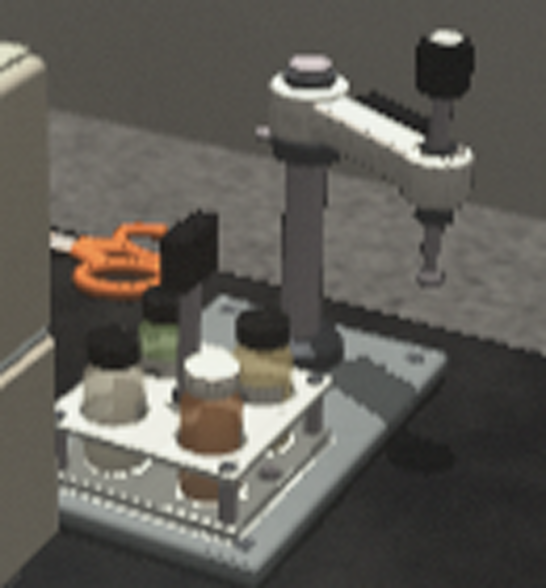

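View pics/top_c.png

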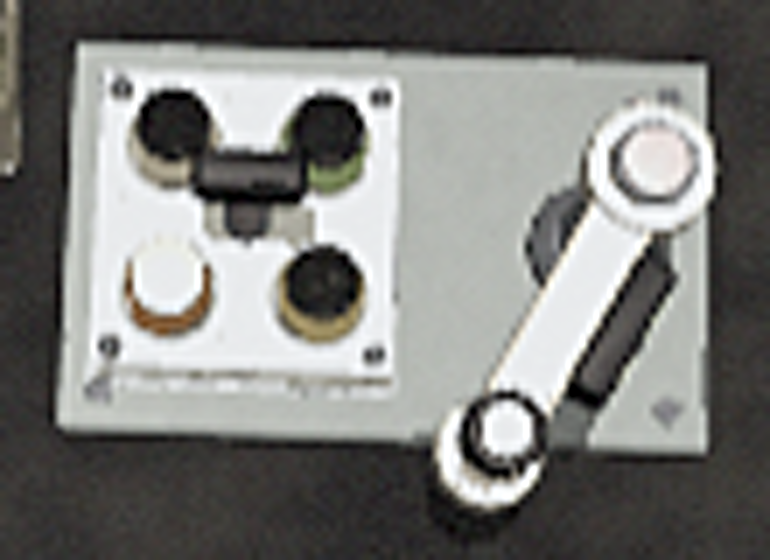

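The top crop shows the knob's top centre at about (505,430), the column cap at (655,160), the handle top at (250,168) and the base plate corners at (78,42), (708,62), (708,452) and (57,430). In the side crop the knob's middle is at (445,66) with its top at (446,40), the column cap is at (310,65) and the handle's middle is at (189,252). Next I'll triangulate these.

Create h.py:
```python
import numpy as np
from cell import arm, viewer
P={n:viewer.camera_params(n) for n in('side','top')}
def ray(n,u,v):
    p=P[n];E=np.array(p['extrinsics']);d=E[:3,:3]@np.linalg.inv(p['K'])@[u,v,1];return E[:3,3],d/np.linalg.norm(d)
def tri(a,b):
    (o1,d1),(o2,d2)=ray('side',*a),ray('top',*b)
    t=np.linalg.lstsq(np.c_[d1,-d2],o2-o1,rcond=None)[0]
    x,y=o1+t[0]*d1,o2+t[1]*d2;return (x+y)/2,np.linalg.norm(x-y)
def atz(n,uv,z):
    o,d=ray(n,*uv);return o+d*(z-o[2])/d[2]
def proj(n,X):
    p=P[n];E=np.linalg.inv(p['extrinsics']);c=E[:3,:3]@X+E[:3,3];q=p['K']@c;return q[:2]/q[2]
S=lambda x,y:((x+.5)/4.2-.5+250,(y+.5)/4.2-.5+170)
T=lambda x,y:((x+.5)/7-.5+258,(y+.5)/7-.5+220)
```

Run:
```python
from h import *
np.set_printoptions(precision=1,suppress=True)
print('knobtop',*tri(S(446,40),T(505,430)), atz('top',T(505,430),208))
print('col',*tri(S(310,65),T(655,160)), atz('top',T(655,160),168))
print('handle top',*tri(S(190,225),T(250,165)), atz('top',T(250,165),132))
c=[atz('top',T(*q),14)[:2] for q in((78,42),(708,62),(708,452),(57,430))]
print(np.array(c)); 
L=np.array([(60,65),(-154,65),(-154,-65),(60,-65)],float)[:,::-1]  # x,y
L=np.array([(65,60),(65,-154),(-65,-154),(-65,60)],float)
c=np.array(c);m,n=L.mean(0),c.mean(0);A=(L-m).T@(c-n);th=np.arctan2(A[0,1]-A[1,0],A[0,0]+A[1,1])
R=np.array([[np.cos(th),-np.sin(th)],[np.sin(th),np.cos(th)]]);o=n-R@m
print('th',round(th,4),'org',o,'res',c-(L@R.T+o),'col',R@[0,-115]+o)
col=R@[0,-115]+o; k=tri(S(446,40),T(505,430))[0][:2]
for kk in(k,atz('top',T(505,430),208)[:2]):
  v=kk-col; print('knob r',np.hypot(*v),'q',np.arctan2(v[1],v[0])-th-1.828)
```

```text
knobtop [ 428.8 -189.8  207.1] 1.3896862024815455 [ 429.4 -189.5  208. ]
col [ 512.1 -233.9  166.2] 1.7669006285329543 [ 512.5 -233.3  168. ]
handle top [ 511.5 -119.4  130.2] 2.5391711618731914 [ 512.3 -118.9  132. ]
[[ 574.9  -59.3]
 [ 579.  -271.1]
 [ 448.7 -272.7]
 [ 444.8  -60.6]]
th 0.0166 org [ 511.1 -119. ] res [[-0.1 -1.5]
 [ 0.4  0.7]
 [ 0.   1.3]
 [-0.3 -0.6]] col [ 513.  -233.9]
knob r 95.02157685081856 q 0.814018580771841
knob r 94.67326460269955 q 0.8084518014655104
```

Add to h.py:
```python
from scipy.spatial.transform import Rotation as Ro
import sys
np.set_printoptions(precision=3,suppress=True)
TH=.0166;ORG=np.array([511.3,-119.1]);COL=np.array([512.8,-233.8])
def knob(q,r=94): a=1.828+TH+q;return COL+r*np.array([np.cos(a),np.sin(a)])
def go(p,ya):
    """tool-axis shift (before turning) and rotvec to reach p, tool down, y axis at angle ya"""
    s=arm.sense();w=s['tcp_rot'];R=Ro.from_quat([*w[1:],w[0]])
    y=np.array([np.cos(ya),np.sin(ya),0]);z=np.array([0,0,-1.])
    G=Ro.from_matrix(np.c_[np.cross(y,z),y,z])
    print('shift',R.inv().apply(np.array(p)-s['tcp_pos']),'rot',(R.inv()*G).as_rotvec(),'tcp',s['tcp_pos'],'F',s['ft_force'],'j6',s['joint_positions'][5])
```

Run:
```python
from h import *
go([429,-189.5,245],-.487)
d=np.load('top0.npy');v,u=np.mgrid[0:420,0:560]
E=np.array(P['top']['extrinsics']);X=np.stack([u,v,np.ones_like(u)],-1)@np.linalg.inv(P['top']['K']).T*d[...,None]@E[:3,:3].T+E[:3,3]
X=X[d>0]; m=(X[:,2]>190)&(X[:,2]<600)&(abs(X[:,0]-510)<200)&(abs(X[:,1]+150)<250)
Y=X[m];print(len(Y),Y.min(0),Y.max(0)); 
b=Y[Y[:,1]<-100];print(b.min(0),b.max(0),len(b)); b=Y[Y[:,1]>=-100];print(b.min(0),b.max(0))
```

```text
shift [ 372.297 -289.374  -12.335] rot [-0.001 -0.001 -0.846] tcp [ 135.341 -558.411  232.218] F [ 0.221 -0.658 -0.289] j6 -0.019982226499983224
8784 [ 417.416 -201.34   190.001] [709.898  99.939 498.755]
[ 417.416 -201.34   194.192] [ 438.812 -177.818  212.954] 127
[517.602 -49.89  190.001] [709.898  99.939 498.755]
```

Careful with the scale: shifts go in shares of 62.5 mm and turns go in units of 0.05 rad. That gives: 37 mm is 0.592, -29 mm is -0.464, -0.17 rad is -3.4.

step_hand(segments={"deltas":[[0,0,0,0,0,-0.192,91],[0,0,0,0.592,-0.464,0,91],[0,0,0,0.592,-0.464,0,91],[0,0,0,0.592,-0.464,0,91],[0,0,0,0.592,-0.464,0,91],[0,0,0,0.592,-0.464,0,91],[0,0,0,0.592,-0.464,0,91],[0,0,0,0.592,-0.464,0,91],[0,0,0,0.592,-0.464,0,91],[0,0,0,0.592,-0.464,0,91],[0,0,0,0.592,-0.464,0,91],[0,0,-3.4,0,0,0,91],[0,0,-3.4,0,0,0,91],[0,0,-3.4,0,0,0,91],[0,0,-3.4,0,0,0,91],[0,0,-3.4,0,0,0,91],[0,0,0,0,0,0,91]]})

```text
time: 2.22
tcp_pos: [426.9, -189.9, 245.6]
tcp_rot: [0.0, 0.856, 0.517, 0.0]
ft_force: [0.4, 0.5, -0.2]
finger_gap: 91.3
grasp_force: 0.0
```

Run:
```python
from h import *
go([429,-189.5,203],-.487)
```

```text
shift [ 1.34   1.626 42.606] rot [0.001 0.    0.002] tcp [ 426.9   -189.908  245.604] F [ 0.365  0.514 -0.2  ] j6 0.04189209627897517
```

Converted, 15 mm is 0.24, 12 mm is 0.192.

step_hand(segments={"deltas":[[0,0,0,0.0208,0.0256,0.192,91],[0,0,0,0,0,0.24,91],[0,0,0,0,0,0.24,91],[0,0,0,0,0,0,60],[0,0,0,0,0,0,30],[0,0,0,0,0,0,10],[0,0,0,0,0,0,10],[0,0,0,0,0,0,10],[0,0,0,0,0,0,10],[0,0,0,0,0,0,10]]})

```text
time: 3.48
tcp_pos: [428.8, -189.4, 203.0]
tcp_rot: [0.0, 0.856, 0.517, 0.0]
ft_force: [-0.1, 0.5, 0.8]
finger_gap: 23.9
grasp_force: 0.0
```

Run:
```python
from h import *
go([*knob(0),203],-1.297)
s=arm.sense();v=s['tcp_pos'][:2]-COL;print(np.hypot(*v),np.arctan2(v[1],v[0])-1.828-TH)
```

```text
shift [68.07  30.499 -0.016] rot [ 0.    -0.     0.814] tcp [ 428.759 -189.421  202.984] F [-0.149  0.53   0.806] j6 0.04251186613876572
95.03865250040327 0.8111420185614906
```

Converted, 0.1 mm is 0.0016, 9.4 mm is 0.1504, 0.1 rad is 2.

step_hand(segments={"deltas":[[0,0,0,0,0,0,10],[0,0,0,0,0,0,10],[0,0,1,0.0752,0.0016,0,10],[0,0,2,0.1504,0.008,0,10],[0,0,2,0.1504,0.008,0,10],[0,0,2,0.1504,0.008,0,10],[0,0,2,0.1504,0.008,0,10],[0,0,2,0.1504,0.008,0,10],[0,0,2,0.1504,0.008,0,10],[0,0,1.6,0.12,0.0048,0,10],[0,0,0.8,0.0608,0.0016,0,10],[0,0,0.4,0.0304,0,0,10],[0,0,0,0,0,0,10],[0,0,0,0,0,0,10]]})

```text
time: 5.22
tcp_pos: [485.0, -143.7, 203.0]
tcp_rot: [0.001, 0.989, 0.148, 0.0]
ft_force: [1.9, -4.2, -1.2]
finger_gap: 21.4
grasp_force: 30.0
```

Run:
```python
from h import *
go([*knob(0),203],-1.297)
s=arm.sense();v=s['tcp_pos'][:2]-COL;print(np.hypot(*v),np.arctan2(v[1],v[0])-1.828-TH,s['finger_gap'],s['grasp_force'])
```

```text
shift [2.425 0.291 0.013] rot [ 0.001 -0.001  0.024] tcp [ 484.979 -143.736  203.011] F [ 1.905 -4.165 -1.232] j6 0.9625773081326352
94.26315710593926 0.025799202989032103 21.359538935462215 29.999696016311646
```

Converted, 1.4 mm is 0.0224, 0.015 rad is 0.3.

step_hand(segments={"deltas":[[0,0,0.3,0.0224,0,0,10],[0,0,0.3,0.0224,0,0,10],[0,0,0,0,0,0,10]]})

```text
time: 5.6
tcp_pos: [487.2, -143.1, 203.0]
tcp_rot: [0.001, 0.991, 0.133, -0.0]
ft_force: [0.7, -4.7, -0.6]
finger_gap: 21.2
grasp_force: 30.0
```

step_hand(segments={"deltas":[[0,0,0,0.0112,0,0,10],[0,0,0,0.0112,0,0,10],[0,0,0,0,0,0,10]]})

```text
time: 5.98
tcp_pos: [487.4, -143.0, 203.0]
tcp_rot: [0.001, 0.991, 0.134, -0.002]
ft_force: [-2.1, -6.1, 1.0]
finger_gap: 21.4
grasp_force: 30.0
```

Run:
```python
from h import *
go([*knob(0),203],-1.297)
s=arm.sense();v=s['tcp_pos'][:2]-COL;print(np.hypot(*v),np.arctan2(v[1],v[0])-1.828-TH)
```

```text
shift [-0.06   0.264 -0.03 ] rot [ 0.001  0.003 -0.006] tcp [ 487.371 -143.031  202.97 ] F [-2.104 -6.142  0.96 ] j6 0.9977930363018714
94.26391264742954 -0.0006555805475876829
```

step_hand(segments={"deltas":[[0,0,0,0.0112,0,0.048,10],[0,0,0,0,0,0.064,10],[0,0,0,0,0,0.064,10],[0,0,0,0,0,0.048,10],[0,0,0,0,0,0.032,10],[0,0,0,0,0,0.016,10],[0,0,0,0,0,0,10]]})

```text
time: 6.85
tcp_pos: [487.5, -143.0, 186.5]
tcp_rot: [0.001, 0.991, 0.134, -0.002]
ft_force: [-4.7, -6.8, 5.2]
finger_gap: 21.3
grasp_force: 30.0
```

step_hand(segments={"deltas":[[0,0,0,0,0,0.016,10],[0,0,0,0,0,0.0112,10],[0,0,0,0,0,0,10]]})

```text
time: 7.22
tcp_pos: [487.5, -143.0, 185.0]
tcp_rot: [0.001, 0.991, 0.134, -0.002]
ft_force: [-5.1, -7.4, 6.3]
finger_gap: 21.2
grasp_force: 30.0
```

step_hand(segments={"deltas":[[0,0,0,0,0,0.0112,10],[0,0,0,0,0,0,10]]})

```text
time: 7.48
tcp_pos: [487.5, -143.0, 184.9]
tcp_rot: [0.001, 0.991, 0.134, -0.002]
ft_force: [-6.2, -5.6, 10.3]
finger_gap: 21.4
grasp_force: 30.0
```

Converted, 0.7 mm is 0.0112.

step_hand(segments={"deltas":[[0,0,0,0,0,0.0112,10],[0,0,0,0,0,0,10],[0,0,0,0,0,0,10],[0,0,0,0,0,0,10],[0,0,0,0,0,0,10],[0,0,0,0,0,0,10],[0,0,0,0,0,0,10],[0,0,0,0,0,0,10],[0,0,0,0,0,0,10],[0,0,0,0,0,0,10],[0,0,0,0,0,0,10],[0,0,0,0,0,0,10]]})

```text
time: 8.98
tcp_pos: [487.5, -143.0, 184.8]
tcp_rot: [0.001, 0.991, 0.134, -0.002]
ft_force: [-7.2, -5.9, 12.1]
finger_gap: 21.1
grasp_force: 30.0
```

Run:
```python
from h import *
import cv2
a=viewer.capture('side')[0][170:310,250:380]
cv2.imwrite('pics/side_p.png',cv2.resize(a,None,fx=4.2,fy=4.2,interpolation=cv2.INTER_CUBIC))
```

```text
(no output)
```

View pics/side_p.png

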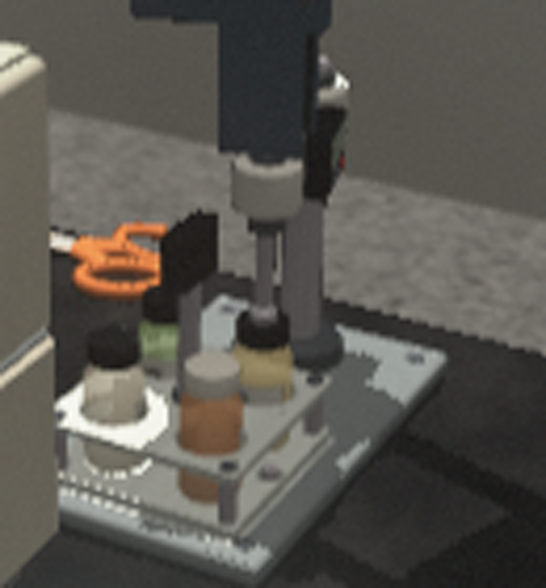

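The foot is on the yellowish vial's black cap at crop (263,315), with the knob on its stop (18 mm of travel). It has been held for over a second. Next I let the knob rise and swing the arm back out.

Converted, -5 mm is -0.08, -4 mm is -0.064, -0.1 rad is -2.

step_hand(segments={"deltas":[[0,0,0,0,0,-0.064,10],[0,0,0,0,0,-0.08,10],[0,0,0,0,0,-0.08,10],[0,0,0,0,0,-0.064,10],[0,0,0,-0.032,0,-0.032,10],[0,0,0,0,0,0,10],[0,0,-1,-0.0752,0.0016,0,10],[0,0,-2,-0.1504,0.008,0,10],[0,0,-2,-0.1504,0.008,0,10],[0,0,-2,-0.1504,0.008,0,10],[0,0,-2,-0.1504,0.008,0,10],[0,0,-2,-0.1504,0.008,0,10],[0,0,-2,-0.1504,0.008,0,10]]})

```text
time: 10.65
tcp_pos: [438.0, -176.0, 203.0]
tcp_rot: [-0.0, 0.896, 0.444, 0.001]
ft_force: [2.9, -2.0, -1.5]
finger_gap: 21.2
grasp_force: 30.0
```

Run:
```python
from h import *
s=arm.sense();v=s['tcp_pos'][:2]-COL;q=np.arctan2(v[1],v[0])-1.828-TH;print(np.hypot(*v),q)
go([*knob(q),203],-1.297+q)
```

```text
94.54300884478961 0.6386375376039231
shift [-0.004  0.543 -0.003] rot [ 0.001 -0.002  0.007] tcp [ 438.017 -175.957  202.996] F [ 2.855 -1.995 -1.492] j6 0.2429530205081385
```

step_hand(segments={"deltas":[[0,0,-2,-0.1504,0.008,0,10],[0,0,-2,-0.1504,0.008,0,10],[0,0,-2,-0.1504,0.008,0,10],[0,0,-2,-0.1504,0.008,0,10],[0,0,-2,-0.1504,0.008,0,10],[0,0,-2,-0.1504,0.008,0,10],[0,0,-1,-0.0752,0.0016,0,10],[0,0,0,0,0,0,10],[0,0,0,0,0,0,30],[0,0,0,0,0,0,60],[0,0,0,0,0,0,91],[0,0,0,0,0,0,91],[0,0,0,0,0,0,91],[0,0,0,0,0,-0.24,91],[0,0,0,0,0,-0.32,91],[0,0,0,0,0,0,91]]})

```text
time: 12.65
tcp_pos: [419.5, -233.8, 240.0]
tcp_rot: [0.002, 0.708, 0.706, 0.001]
ft_force: [0.0, -1.1, -0.7]
finger_gap: 90.9
grasp_force: 0.0
```

Run:
```python
from h import *
s=arm.sense();v=s['tcp_pos'][:2]-COL;print(np.hypot(*v),np.arctan2(v[1],v[0])-1.828-TH)
go([*ORG,240],TH)
```

```text
93.30734394678586 1.2966561453228518
shift [114.942  91.465   0.088] rot [ 0.004  0.002 -0.02 ] tcp [ 419.493 -233.769  239.993] F [ 0.019 -1.072 -0.742] j6 -0.5293340571908265
```

step_hand(segments={"deltas":[[0,0,-0.4,0.4,0.32,0,91],[0,0,0,0.48,0.384,0,91],[0,0,0,0.48,0.384,0,91],[0,0,0,0.48,0.384,0,91],[0,0,0,0,0,0,91]]})

```text
time: 13.28
tcp_pos: [509.9, -115.3, 237.2]
tcp_rot: [-0.0, 0.7, 0.714, -0.0]
ft_force: [-0.5, -1.0, -0.3]
finger_gap: 90.6
grasp_force: 0.0
```

Run:
```python
from h import *
import cv2
go([*ORG,121],TH)
a=viewer.capture('side')[0][150:310,230:400]
cv2.imwrite('pics/side_q.png',cv2.resize(a,None,fx=3.7,fy=3.7,interpolation=cv2.INTER_CUBIC))
```

```text
shift [ -3.885   1.419 116.225] rot [-0.001 -0.     0.004] tcp [ 509.867 -115.3    237.228] F [-0.537 -1.025 -0.348] j6 -0.26494090700215506
```

View pics/side_q.png

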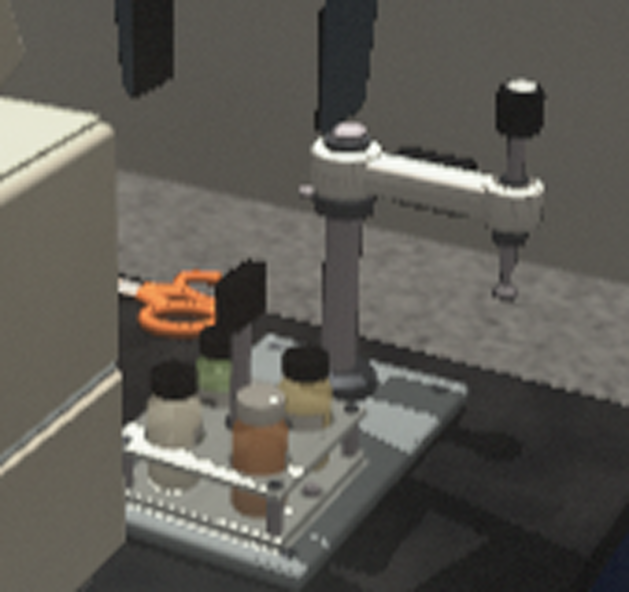

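The knob is back up and the gauge arm is aside (knob at crop (520,108)). The handle at (242,292) and all four vials are undisturbed, so I centre over the handle and go down.

Converted, -4 mm is -0.064, 20 mm is 0.32.

step_hand(segments={"deltas":[[0,0,0,-0.064,0.024,0.16,91],[0,0,0,0,0,0.32,91],[0,0,0,0,0,0.32,91],[0,0,0,0,0,0.32,91],[0,0,0,0,0,0.32,91],[0,0,0,0,0,0.256,91],[0,0,0,0,0,0.16,91],[0,0,0,0,0,0,91]]})

```text
time: 14.32
tcp_pos: [509.7, -121.5, 121.1]
tcp_rot: [-0.001, 0.701, 0.713, -0.001]
ft_force: [0.3, -0.3, 0.6]
finger_gap: 90.8
grasp_force: 0.0
```

Run:
```python
from h import *
go([*ORG,121],TH)
```

```text
shift [2.401 1.632 0.078] rot [-0.002 -0.    -0.001] tcp [ 509.706 -121.527  121.08 ] F [ 0.29  -0.26   0.605] j6 -0.27169915270939626
```

step_hand(segments={"deltas":[[0,0,0,0.0368,0.0288,0,60],[0,0,0,0,0,0,35],[0,0,0,0,0,0,22],[0,0,0,0,0,0,17],[0,0,0,0,0,0,14],[0,0,0,0,0,0,8],[0,0,0,0,0,0,5],[0,0,0,0,0,0,5],[0,0,0,0,0,0,5],[0,0,0,0,0,0,5]]})

```text
time: 15.58
tcp_pos: [511.6, -118.6, 121.5]
tcp_rot: [-0.001, 0.701, 0.713, -0.001]
ft_force: [-1.3, -0.1, -0.3]
finger_gap: 13.7
grasp_force: 30.0
```

Converted, -5 mm is -0.08, -4 mm is -0.064.

step_hand(segments={"deltas":[[0,0,0,0,0,-0.032,5],[0,0,0,0,0,-0.048,5],[0,0,0,0,0,-0.064,5],[0,0,0,0,0,-0.08,5],[0,0,0,0,0,-0.08,5],[0,0,0,0,0,0,5]]})

```text
time: 16.32
tcp_pos: [512.7, -118.8, 141.5]
tcp_rot: [0.001, 0.701, 0.713, 0.0]
ft_force: [-0.4, 0.0, -4.4]
finger_gap: 13.7
grasp_force: 30.0
```

Run:
```python
from h import *
go([511.6,-118.9,221],TH)
```

```text
shift [ -0.169  -0.976 -79.547] rot [0.001 0.    0.   ] tcp [ 512.683 -118.751  141.455] F [-0.44   0.035 -4.417] j6 -0.2663865544103314
```

Lift force is about 4.4 N, which matches the 0.4 kg given, so the carrier is off its pins.

Converted, -4 mm is -0.064, -12 mm is -0.192.

step_hand(segments={"deltas":[[0,0,0,0,-0.0048,-0.08,5],[0,0,0,0,-0.0048,-0.128,5],[0,0,0,0,-0.0048,-0.16,5],[0,0,0,0,0,-0.192,5],[0,0,0,0,0,-0.192,5],[0,0,0,0,0,-0.192,5],[0,0,0,0,0,-0.16,5],[0,0,0,0,0,-0.096,5],[0,0,0,0,0,-0.064,5],[0,0,0,0,0,-0.016,5],[0,0,0,0,0,0,5],[0,0,0,0,0,0,5],[0,0,0,0,0,0,5],[0,0,0,0,0,0,5]]})

```text
time: 18.08
tcp_pos: [511.3, -118.7, 220.7]
tcp_rot: [-0.0, 0.701, 0.713, -0.0]
ft_force: [0.5, -0.0, -4.9]
finger_gap: 14.0
grasp_force: 30.0
```

Run:
```python
from h import *
import cv2
go([511.6,-118.9,221],TH)
a=viewer.capture('side')[0][120:320,200:400]; b=viewer.capture('top')[0][190:310,210:370]
a=cv2.resize(a,(500,500),interpolation=cv2.INTER_CUBIC);b=cv2.resize(b,(300,225))
o=np.zeros((500,800,3),np.uint8);o[:,:500]=a;o[:225,500:]=b
cv2.imwrite('pics/end.png',o); print('expected side px of floor corners (z114)',[np.round((proj('side',np.array([511.6+x,-118.9+y,114.]))-[200,120])*2.5) for x,y in((-48,48),(48,48),(-48,-48))])
```

```text
shift [-0.243  0.265 -0.265] rot [-0.  0.  0.] tcp [ 511.331 -118.662  220.735] F [ 0.466 -0.019 -4.86 ] j6 -0.26681861404290264
expected side px of floor corners (z114) [array([262., 321.]), array([142., 288.]), array([324., 268.])]
```

View pics/end.png

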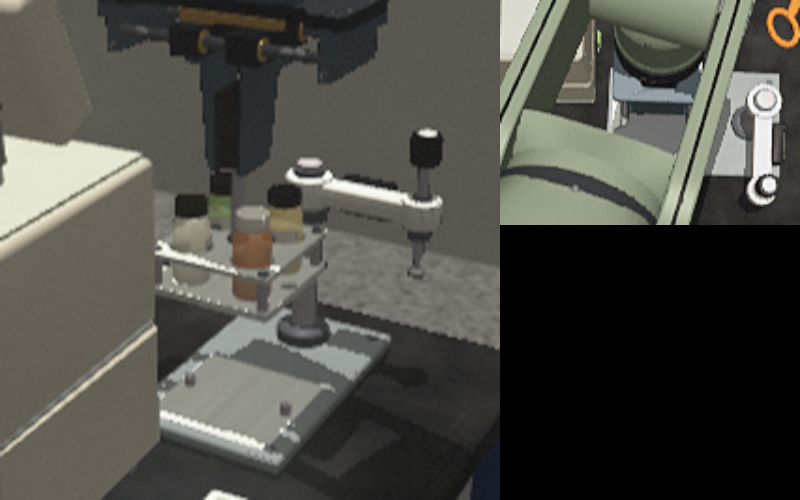

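The carrier hangs level over the two pins, its near corner at about (263,318) against an expected (262,321). All four vials stand upright and the gauge arm is well aside. I'll hand it in.

```bash
python3 -c "
from cell import arm, viewer
print(arm.hand_in())"
```

```text
the job is handed in; nothing more can be done
None
```

The job is handed in after about 18 of the 51 s: the cap was gauged with the knob on its stop for over a second, the gauge arm was swung well aside, and the carrier is held level about 10 cm above the base with all four vials upright.

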